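# Clear the vial off the jewellery case, then wedge its lid up and hold it

## Robot

A 7-joint arm with a two-finger parallel gripper is mounted at the origin on the work surface. World frame = base frame: x ahead of the robot, y to its left, z up, the work surface at z = 0. Lengths are in m, angles in degrees, forces in N, time in s.
With the tool pointing down it reaches from about 0.375 to 0.925 m from the base axis. Payload 3.1 kg.
Tool frame: the origin (TCP) lies midway between the tips of the shut fingers; the grasp point (between the pads) lies 19 mm behind it; z points along the fingers, y is the line along which they close (so a half turn about z gives the same grasp; the last joint's range is limited). The gripper opens to 85 mm and grips with 20 to 120 N. Pads are 22 mm wide; open, the fingers measure 114 mm over their backs; the gripper's body (76 mm by 85 mm) begins 54 mm behind the grasp point. The pads swing forward as they close: fully open they stand 13 mm farther back than shut.
Start: joints at [68.251, 21.939, 2.515, 91.553, -1.026, 66.532, -2.859], TCP at [0.181, -0.624, 0.231] pointing down, gripper open.
Joint ranges: [-149.38, 149.38], [-23.57, 123.04], [-84.95, 90], [0, 143.3], [-89.99, 269.99], [3.08, 112.72], [-163.45, 163.45]. Speed limits (degrees/s): [159.86, 159.86, 180, 180, 180, 180, 180].

## Interface

Orientations are given as a 3x3 rotation matrix whose columns are the frame's x, y, z axes.
In Python, from station import observe, camera, hand_in, spot_in, pinpoint gives the robot as it stands.
- The arm moves only by the tool drive_tool, never from a script. Its arguments are lists of equal length, an entry for each row: "dp": the shift along the tool's x, y, z scaled (see below), a list of three; "spin": the turn about the tool's z scaled (see below); "gripper": the opening, from -1 (shut) to 1 (fully open). A call has 1 to 12 rows; each row is the pose to reach, as a shift and turn from the pose commanded when the call began, along the tool's axes at that moment, turning the shorter way round; what a row does not reach only later rows make up. The controller multiplies each number of a shift by 0.25 m and each number of a turn by 180 degrees. A row lasts 1/10 s, in which the tool goes at most 50 mm and 8.59 degrees, less where a joint would pass 70% of its speed; a pose out of reach is approached as far as the arm can. A call with a number of a shift or a turn outside -1 to 1 is refused whole. A call with a gripper value outside its range is refused whole. The fingers move at their own pace and stop on an object; the grip force is fixed at half the most. Time passes only in rows, so rows that repeat a pose let the fingers close. It gives the time, the measured TCP pose, the force, the opening and the grip force at its end, in the units of the state.
- observe(): the state, without advancing time (a new reading comes with each control period).
- camera(name): name is "scene" or "top"; returns a dict with "color" (384x512x3 uint8, red, green, blue), "vfov" (degrees; the focal length in pixels is half the picture's height over the tangent of half this angle, whatever the lens; pixels are square), "cx", "cy" (the principal point, pixels), "k1" (the pictures are not rectified: a ray, as slopes to the right and down, at radius r is drawn at 1 + k1 r^2 times it, then the intrinsics apply), "view" (4x4, takes a point from world to camera coordinates). Camera axes: x right, y down, z forward; pixel columns grow to the right and rows downward; lengths in m; the calibration is good to about 2 mm. A picture is of the moment at which its call begins. There is no depth.
- hand_in(): hands the job in; it is judged then, once.
Trained networks look in a picture, given as the dict that the camera call returned (one of the last four; its "shot" number tells which), for a name from the list of things; names that differ only in an ending like _2 or _b are one class to them, and where a whole thing is asked for, a point or a joint stands for the part that bears it (a point fixed in the world has none). Each returns a list of dicts, best first, with "confidence" (0 to 1); they miss things now and then, are a little off and sometimes report something else, mostly with a low value. They report only what shows in the picture. A call takes as long as a camera call. They do not tell look-alikes from the thing itself.
- spot_in(thing, picture): "xy" ([column, row] in pixels, amid what is visible of it).
- pinpoint(thing, picture): "xy" ([column, row] in pixels: a listed point, or the origin of a listed thing).
The state is a dict: "time_s": time; "joint_pos": joint angles; "qvel": joint speeds; "joint_efforts": joint torques, N m; "eef_pos": TCP position; "ee_rot": TCP orientation; "contact_force": force on the tool from outside, world axes, zero at the start; "wrist_torque": the same for the moment, N m; "gripper_width": finger opening in m; "gripper_force": force on a finger pad.
Only numpy, scipy, OpenCV 4.12 (cv2) and the standard library are available. Lean on these libraries where they do the work, as an engineer would, in place of code of your own. Each camera call takes 0.05 s, during which the arm holds its last target. There are 200 camera calls.

## Task

The handleless glass lid of the display case has to be eased up for a colleague: first put the red-capped test vial that was left standing on it back into the free hole of the dark rack, upright and fully home, and let go of it. Then take the orange wedge by its thick end and slide it flat along the sill of the notch in the case's front rail, thin end first under the lid, until the lid's front edge has just lifted off the case, a gap of about 7 mm. Finish there, still gripping the wedge, with the wedge alone holding the lid up: never raise the lid with the gripper itself, or while the vial is not yet back in the rack, and leave everything else in its place.

Things in the scene. Friction and masses are not known exactly. Their poses are not given: they have to be found in the camera images.
- case: Fixed beech display case, 260 (x) by 320 (y) mm, 56 mm high without lid. Origin: centre of its underside on the counter; front is -x. The front rail (x -130 to -106 mm) has a mid notch, y -30 to 30 mm, cut through it: its brass-lined floor, the sill, is level, 50 mm above the counter, leaving a slot 6 mm high under the closed lid. Behind the rail the case is open down to 35 mm height.
- sill (a point): Middle of the front edge of the notch's sill: case x -130, y 0, z 50 mm. The wedge goes in here along the case's +x.
- lid: Hinged lid of the case: beech frame 18 mm thick, flush glass pane, 260 by 320 mm; top 74 mm above the counter when closed. A thin brass strip on the rail top marks the notch. No handle or catch; 0.75 to 1.15 kg, swings freely, falls shut. Origin: centre of its underside, case z 56 mm when closed, axes then as the case's. Hinge axis along y at the case's rear: lid x 130, z 0 mm; turning about +y raises the front.
- lid_edge (a point): Middle of the lower front edge of the lid's front rail, straight over the sill's front edge: case x -130, y 0, z 56 mm when closed. The gap by which the lid has lifted is its height above 56 mm.
- wedge: Loose orange nylon wedge, flat on the counter, 110 (x) by 26 (y) mm, 50 g. Origin: middle of underside; +x is the thin end. Grip block 20 mm high at x -55 to -15 mm; from there the top slopes evenly to 3 mm high at x 55 mm. Lying on the sill it meets the lid when 12 mm in past the lid's front edge, then lifts 0.24 mm per mm: 7 mm gap at 41 mm in. Pushing takes 8 to 16 N.
- wedge_tip (a point): Middle of the lower edge of the wedge's thin end: wedge x 55, y 0, z 0 mm.
- vial: Loose capped amber vial with a red cap, 24 mm in diameter (body and cap alike, a 20 mm neck between at 46 to 51 mm height), 70 mm high, 40 g, foot chamfered 2 mm. Origin: centre of its underside. It starts standing on the lid.
- rack: Fixed dark wooden rack 178 (x) by 60 (y) mm, 45 mm high, with four holes in a row at x -63, -21, 21 and 63 mm, each 27 mm in diameter and 30 mm deep (floor 15 mm above the counter). Origin: centre of its underside. All but the hole at x -21 mm hold a vial; a seated vial stands 40 mm out of the rack.
- free_hole (a point): Centre of the mouth of the free hole, rack x -21, y 0, z 45 mm.
- vial_a: White-capped vial in the rack hole at x -63 mm. Same size as the red-capped vial; stands in the rack, to be left alone.
- vial_b: Blue-capped vial in the rack hole at x 21 mm. Same size as the red-capped vial; stands in the rack, to be left alone.
- vial_c: Green-capped vial in the rack hole at x 63 mm. Same size as the red-capped vial; stands in the rack, to be left alone.
- ring_box: Closed magenta ring box 54 x 50 x 40 mm on the counter, to be left alone. Origin: centre of its underside.
- loupe: Folded loupe, steel and black, 67 x 25 x 14 mm, lying on the counter, to be left alone. Origin: middle of its underside.
- touchstone: Black touchstone slab 70 x 45 x 14 mm on the counter, to be left alone. Origin: centre of its underside.
- weight: Brass calibration weight, 30 mm in diameter, 43 mm high, to be left alone. Origin: centre of its underside.
- calculator: Grey pocket calculator 130 x 75 x 15 mm on the counter, to be left alone. Origin: centre of its underside.
There are look-alikes about, which are no part of the job. What is shaped like the wedge but blue is not meant.

How it is judged (in metres and radians):
On the way, in this order (a step that is already met when the one before it is completed fails the run):
1. the red-capped vial is home in the free hole and released (horizontal distance between vial and free_hole below 0.004 m and z of vial in the frame of rack below 0.018 m and angle between vial's own z axis and vertical below 0.12 rad and contact force between the fingers and vial below 0.1 N), for 0.2 s.
2. the wedge, held, has been lifted clear of the counter (height (world z) of wedge above 0.02 m and contact force between the fingers and wedge above 2 N), for 0.2 s.
At the end, for the whole second after the job is handed in: Vial released in the free hole: within 4 mm of centre, 3 mm of full depth, 0.12 rad of upright. Wedge still gripped, flat on the sill (5 mm, 0.12 rad), thin end 15 mm or more under the lid and within 30 mm of mid-notch, alone carrying the lid's front edge 3 to 12 mm up, all still (all of step 1 and z of lid_edge in the frame of case between 0.059 and 0.068 m and contact force between wedge and lid above 0.5 N and x of wedge_tip in the frame of case above -0.115 m and y of wedge_tip in the frame of case between -0.03 and 0.03 m and z of each of wedge, wedge_tip in the frame of case below 0.055 m and angle between wedge's own z axis and vertical below 0.12 rad and contact force between the fingers and wedge above 2 N and contact force between each of the arm, the fingers and lid below 0.3 N and linear speed of each of lid, wedge below 0.01 m/s); the arm keeps its last pose, push and grip.
It fails at once if the lid is raised while the vial is not in the rack (z of lid_edge in the frame of case above 0.059 m and (horizontal distance between vial and free_hole above 0.012 m or z of vial in the frame of rack above 0.03 m)).
It fails at once if the lid is raised by the gripper itself (z of lid_edge in the frame of case above 0.0585 m and contact force between any of the fingers, the arm and lid above 1 N).
It fails at once if the lid is opened wide, more than 25 mm (z of lid_edge in the frame of case above 0.081 m).
It fails at once if the red-capped vial is tipped over (angle between vial's own z axis and vertical above 0.8 rad).
It fails at once if something to be left alone is moved (12 mm in the rack, 30 mm elsewhere) (distance of any of vial_a, vial_b, vial_c from where it was at the start of the episode above 0.012 m or distance of any of ring_box, loupe, touchstone, weight, calculator from where it was at the start of the episode above 0.03 m).
It also fails if it takes over 56 s, if anything falls off the work surface, if the arm or the gripper's body presses on something with over 40 N, if the wrist force passes 120 N, or if a joint passes its speed limit or range.

## Working session

There is one attempt and no reset: what is moved stays moved. The work goes in short steps, Python scripts to look and compute and a tool call to move; the robot and the scene stay as the last step left them, time stands still between calls to the robot, and variables do not carry over. Pictures are saved under pics/ and viewed, at most 10 in all, crops included, and the job is handed in when it is done.

Besides the shell and the picture viewer there is one more tool, called after ">>>" as name(argument=value, ...) on one line, values as JSON. drive_tool: Moves the arm, as the interface text tells. Its arguments: {"type":"object","properties":{"dp":{"type":"array","items":{"type":"array","items":{"type":"number"}}},"spin":{"type":"array","items":{"type":"number"}},"gripper":{"type":"array","items":{"type":"number"}}},"required":["dp","spin","gripper"]}

```bash
mkdir -p pics; cat > h.py <<'E'
import numpy as np, cv2
from station import *
def save(n,p): cv2.imwrite(f'pics/{n}.png',cv2.cvtColor(p,cv2.COLOR_RGB2BGR))
def K(c):
    f=c['color'].shape[0]/2/np.tan(np.radians(c['vfov'])/2)
    return np.array([[f,0,c['cx']],[0,f,c['cy']],[0,0,1.]])
def slopes(c,xy):
    k=K(c); d=np.array([(xy[0]-c['cx'])/k[0,0],(xy[1]-c['cy'])/k[0,0]]); s=d.copy()
    for _ in range(20): s=d/(1+c['k1']*(s@s))
    return s
def onz(c,xy,z):
    V=np.array(c['view']); R,t=V[:3,:3],V[:3,3]; o=-R.T@t; r=R.T@np.append(slopes(c,xy),1)
    return o+r*(z-o[2])/r[2]
def proj(c,P):
    V=np.array(c['view']); q=V[:3,:3]@np.array(P)+V[:3,3]; s=q[:2]/q[2]
    return s*(1+c['k1']*(s@s))*K(c)[0,0]+[c['cx'],c['cy']]
def tri(c1,a,c2,b):
    A=[];B=[]
    for c,xy in((c1,a),(c2,b)):
        V=np.array(c['view']); s=slopes(c,xy)
        for i in(0,1): r=V[i]-s[i]*V[2]; A.append(r[:3]);B.append(-r[3])
    x,res,_,_=np.linalg.lstsq(np.array(A),np.array(B),rcond=None); return x,res
E
python3 - <<'E'
from h import *
s=camera('scene');t=camera('top')
save('s0',s['color']);save('t0',t['color'])
for n in 'case sill lid_edge lid wedge wedge_tip vial rack free_hole vial_a weight'.split():
    for nm,c in(('s',s),('t',t)):
        print(n,nm,[(np.round(d['xy'],1).tolist(),round(d['confidence'],2)) for d in pinpoint(n,c)][:5])
print(np.round(t['view'],3),t['k1'],t['vfov']);o=observe();print(o['eef_pos'],o['ee_rot'],o['gripper_width'])
E
```

```text
case s [([235.1, 264.1], 0.98), ([393.6, 237.9], 0.69)]
case t [([245.5, 143.8], 0.84)]
sill s [([246.1, 214.5], 0.78), ([264.2, 226.3], 0.48)]
sill t [([252.4, 178.7], 0.83)]
lid_edge s [([248.4, 209.5], 0.64), ([122.5, 224.9], 0.23)]
lid_edge t [([254.0, 176.7], 0.72)]
lid s [([232.4, 250.2], 0.88)]
lid t [([245.1, 139.5], 0.57)]
wedge s [([163.1, 180.3], 0.83), ([121.9, 255.8], 0.79), ([158.8, 149.9], 0.75), ([215.9, 148.2], 0.65)]
wedge t [([382.0, 242.1], 0.86), ([347.7, 209.4], 0.69), ([331.2, 268.1], 0.53), ([324.6, 123.6], 0.51), ([350.6, 189.0], 0.46)]
wedge_tip s [([169.9, 151.5], 0.8), ([200.3, 154.8], 0.66), ([116.6, 272.8], 0.64)]
wedge_tip t [([344.2, 257.4], 0.86), ([314.8, 107.0], 0.57), ([341.9, 145.3], 0.54), ([352.0, 190.7], 0.53), ([365.4, 241.0], 0.52)]
vial s [([264.6, 226.1], 0.75), ([398.8, 217.1], 0.61), ([392.2, 233.1], 0.58), ([279.4, 182.2], 0.49), ([383.8, 247.3], 0.47)]
vial t [([150.9, 196.4], 0.67), ([143.1, 236.7], 0.56), ([150.3, 213.6], 0.44), ([232.9, 160.8], 0.42)]
rack s [([391.8, 239.5], 0.85), ([384.2, 247.2], 0.68)]
rack t [([149.1, 218.2], 0.87), ([147.5, 220.0], 0.16)]
free_hole s [([373.4, 174.0], 0.24), ([400.8, 220.5], 0.17)]
free_hole t [([144.4, 219.3], 0.94)]
vial_a s [([264.6, 226.1], 0.75), ([398.8, 217.1], 0.61), ([392.2, 233.1], 0.58), ([279.4, 182.2], 0.49), ([383.8, 247.3], 0.47)]
vial_a t [([150.9, 196.4], 0.67), ([143.1, 236.7], 0.56), ([150.3, 213.6], 0.44), ([232.9, 160.8], 0.42)]
weight s [([125.2, 226.9], 0.68)]
weight t [([341.8, 145.0], 0.62)]
[[-0.126 -0.992 -0.005  0.024]
 [-0.962  0.123 -0.243  0.551]
 [ 0.242 -0.026 -0.97   1.113]
 [ 0.     0.     0.     1.   ]] -0.06500891721942033 54.31198356910735
[ 0.18078172 -0.62435836  0.23128953] [[ 9.60539205e-01  2.78144629e-01  2.99788392e-05]
 [ 2.78144629e-01 -9.60539206e-01  5.77617441e-06]
 [ 3.04024623e-05  2.79021113e-06 -1.00000000e+00]] 0.0853991871922496
```

View pics/s0.png

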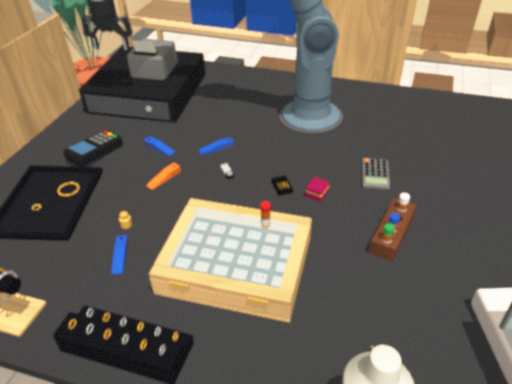

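View pics/t0.png

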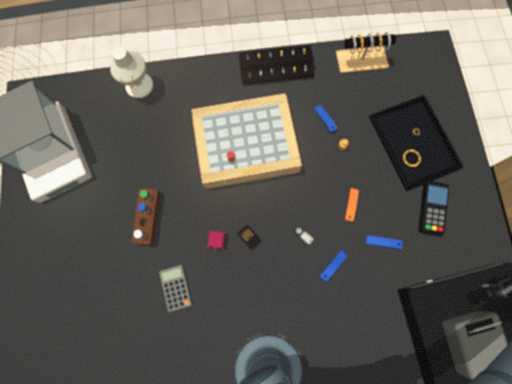

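The top view shows the red-capped vial at (231,156) on the lid and the rack's free hole at about (142,221), between white (138,234) and blue (142,208). There are four wedge-shaped things: orange (352,204) and blue (385,242), (333,266) and (326,118). Only the orange one fits the description. I'll confirm it in an enlarged crop, along with which end is thick.

```bash
python3 - <<'E'
from h import *
s=camera('scene');t=camera('top')
def crop(c,x,y,w=24,k=8):return cv2.resize(c['color'][y-w:y+w,x-w:x+w],None,fx=k,fy=k,interpolation=cv2.INTER_CUBIC)
save('c1',np.vstack([np.hstack([crop(t,352,204,24,8)[:288],crop(s,163,178,24,8)[:288]]) if 0 else np.hstack([crop(t,352,204,24,6),crop(s,163,177,24,6)]),np.hstack([crop(t,143,216,24,6),crop(t,231,156,24,6)])]))
hsv={n:cv2.cvtColor(c['color'],cv2.COLOR_RGB2HSV) for n,c in(('s',s),('t',t))}
def blobs(n,lo,hi,box):
    m=cv2.inRange(hsv[n],lo,hi);z=np.zeros_like(m);x0,y0,x1,y1=box;z[y0:y1,x0:x1]=m[y0:y1,x0:x1]
    k,l,st,ce=cv2.connectedComponentsWithStats(z);i=1+np.argmax(st[1:,4]);return ce[i],cv2.minAreaRect(np.argwhere(l==i)[:,::-1].astype(np.float32)),st[i,4]
wt=blobs('t',(5,150,120),(15,255,255),(335,180,370,230));ws=blobs('s',(5,150,120),(15,255,255),(140,155,190,195));print(wt,ws)
for z in(0,.01):print('wedge ends z',z,[onz(t,p,z).round(4).tolist() for p in cv2.boxPoints(wt[1])])
rt=blobs('t',(0,180,90),(4,255,255),(215,140,245,170));rs=blobs('s',(0,180,90),(4,255,255),(250,190,280,220));print(rt,rs)
print('cap',tri(s,rs[0],t,rt[0]))
def first(n,c): d=pinpoint(n,c);return d[0]['xy'] if d else None
for n,z in(('case',0),('sill',.05),('lid_edge',.056),('lid',.056),('rack',0),('free_hole',.045)):
    a,b=first(n,s),first(n,t); print(n,np.round(onz(t,b,z),4) if b is not None else b,np.round(onz(s,a,z),4)if a is not None else a)
for nm,lo,hi,bx in(('white',(0,0,170),(180,60,255),(128,225,150,245)),('blue',(105,120,80),(130,255,255),(130,198,155,216)),('green',(45,120,80),(80,255,255),(135,185,155,205))):
    b=blobs('t',lo,hi,bx);print(nm,b[0],b[2],onz(t,b[0],.083).round(4))
E
```

```text
(array([351.49681529, 204.77388535]), ((351.67303466796875, 204.6345977783203), (9.805807113647461, 33.14362716674805), 11.309932708740234), np.int32(314)) (array([164.84437086, 175.03311258]), ((162.57691955566406, 175.61538696289062), (12.203404426574707, 37.99696350097656), 56.3099365234375), np.int32(302))
wedge ends z 0 [[0.4221, -0.3067, 0.0], [0.5276, -0.348, 0.0], [0.517, -0.379, 0.0], [0.4117, -0.337, 0.0]]
wedge ends z 0.01 [[0.4208, -0.3043, 0.01], [0.5254, -0.3453, 0.01], [0.5149, -0.376, 0.01], [0.4105, -0.3344, 0.01]]Traceback (most recent call last):
  File "<stdin>", line 11, in <module>
  File "<stdin>", line 8, in blobs
    return _wrapfunc(a, 'argmax', axis=axis, out=out, **kwds)
    return bound(*args, **kwds)
ValueError: attempt to get argmax of an empty sequence
```

View pics/c1.png

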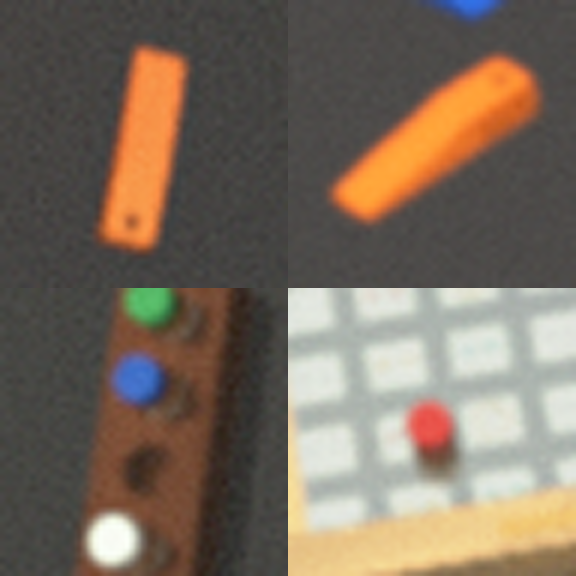

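The crop confirms the orange wedge. Its thick end, with the dot, is at the bottom of the top view at (350,217), and the thin end points away from the robot. The free hole is at about (143,222) and the red cap at (231,155).

```bash
python3 - <<'E'
from h import *
s=camera('scene');t=camera('top')
hsv={n:cv2.cvtColor(c['color'],cv2.COLOR_RGB2HSV) for n,c in(('s',s),('t',t))}
def blobs(n,lo,hi,box):
    m=cv2.inRange(hsv[n],lo,hi);z=np.zeros_like(m);x0,y0,x1,y1=box;z[y0:y1,x0:x1]=m[y0:y1,x0:x1]
    k,l,st,ce=cv2.connectedComponentsWithStats(z)
    if k<2:return (np.zeros(2),0,0)
    i=1+np.argmax(st[1:,4]);return ce[i],cv2.minAreaRect(np.argwhere(l==i)[:,::-1].astype(np.float32)),st[i,4]
hsv2={n:h.copy() for n,h in hsv.items()}
for n in hsv: hsv[n][...,0]=(hsv[n][...,0].astype(int)+90)%180
rt=blobs('t',(80,110,80),(96,255,255),(215,140,245,170));rs=blobs('s',(80,110,80),(96,255,255),(250,190,280,220));print(rt[0],rt[2],rs[0],rs[2])
print('cap tri',tri(s,rs[0],t,rt[0]),'top z.142',onz(t,rt[0],.142))
hsv=hsv2
def first(n,c): d=pinpoint(n,c);return d[0]['xy'] if d else None
for n,z in(('case',0),('sill',.05),('lid_edge',.056),('lid',.056),('rack',0),('free_hole',.045)):
    a,b=first(n,s),first(n,t); print(n,np.round(onz(t,b,z),4) if b is not None else b,np.round(onz(s,a,z),4)if a is not None else a)
for nm,lo,hi,bx in(('white',(0,0,170),(180,60,255),(128,225,150,245)),('blue',(105,120,80),(130,255,255),(130,198,155,216)),('green',(45,120,80),(80,255,255),(135,185,155,205))):
    b=blobs('t',lo,hi,bx);print(nm,b[0],b[2],onz(t,b[0],.083).round(4))
# lid outline in top, fit case pose
m=cv2.inRange(hsv['t'],(10,60,110),(30,255,255));m[:85]=0;m[195:]=0;m[:,:185]=0;m[:,310:]=0
hull=cv2.convexHull(np.argwhere(m>0)[:,::-1].astype(np.float32));r=cv2.approxPolyDP(hull,6,True)[:,0];print('hull',r.tolist())
for p in r: print(onz(t,p,.074).round(4), onz(t,p,.0).round(4))
E
```

```text
[230.29166667 154.97916667] 48 [265.14782609 206.07826087] 115
cap tri (array([0.64394142, 0.03216688, 0.13723908]), array([3.59847705e-08])) top z.142 [0.64230092 0.03182818 0.142     ]
case [ 0.7212 -0.0219  0.    ] [ 0.7248 -0.0246  0.    ]
sill [ 0.6002 -0.0291  0.05  ] [ 0.6027 -0.0295  0.05  ]
lid_edge [ 0.5916 -0.0276  0.056 ] [ 0.5912 -0.0289  0.056 ]
lid [ 0.7198 -0.0142  0.056 ] [ 0.7186 -0.021   0.056 ]
rack [0.5134 0.3377 0.    ] [0.5228 0.3243 0.    ]
free_hole [0.4944 0.327  0.045 ] [0.4921 0.3298 0.045 ]
white [137.33333333 233.43859649] 57 [0.4492 0.3433 0.083 ]
blue [142. 207.] 41 [0.5296 0.3246 0.083 ]
green [144. 194.] 35 [0.5703 0.3162 0.083 ]
hull [[299.0, 170.0], [205.0, 187.0], [191.0, 109.0], [285.0, 93.0]]
[ 0.5884 -0.1765  0.074 ] [ 0.6095 -0.1869  0.    ]
[0.5709 0.1252 0.074 ] [ 0.5907  0.1343 -0.    ]
[0.8441 0.148  0.074 ] [0.8818 0.1586 0.    ]
[ 0.8619 -0.171   0.074 ] [ 0.9007 -0.1811  0.    ]
```

```bash
cat >> h.py <<'E'
def go(p,yaw=None):
    o=observe();R=np.array(o['ee_rot']);d=R.T@(np.array(p)-o['eef_pos'])
    y=np.degrees(np.arctan2(R[1,0],R[0,0])); s=0 if yaw is None else (y-yaw)/180
    print('t',round(o['time_s'],2),'eef',np.round(o['eef_pos'],4),'yaw',round(y,2),'dp',np.round(d/.25,4),'spin',round(s,4))
E
python3 -c "
from h import *
go([.645,.032,.24],-12.6)"
```

```text
t 2.0 eef [ 0.1808 -0.6244  0.2313] yaw 16.15 dp [ 2.5138 -2.0055 -0.0348] spin 0.1597
```

>>> drive_tool(dp=[[0.84,-0.67,0],[0.84,-0.67,0],[0.84,-0.67,0],[0.84,-0.67,0],[0.84,-0.67,0],[0.84,-0.67,0]], spin=[0.16,0.16,0.16,0.16,0.16,0.16], gripper=[1,1,1,1,1,1])

```text
time_s: 2.6
eef_pos: [0.3399, -0.3998, 0.2315]
ee_rot: [[0.977, -0.211, 0.002], [-0.211, -0.977, 0.002], [0.001, -0.002, -1.0]]
contact_force: [0.1, -0.5, -0.4]
gripper_width: 0.0852
gripper_force: 0.0
```

```bash
python3 -c "
from h import *
go([.645,.032,.24],-12.6)"
```

```text
t 2.6 eef [ 0.3399 -0.3998  0.2315] yaw -12.21 dp [ 0.8275 -1.9463 -0.0285] spin 0.0022
```

>>> drive_tool(dp=[[0.41,-0.97,0],[0.41,-0.97,0],[0.41,-0.97,0],[0.41,-0.97,0],[0.41,-0.97,0],[0.41,-0.97,0],[0.41,-0.97,0]], spin=[0,0,0,0,0,0,0], gripper=[1,1,1,1,1,1,1])

```text
time_s: 3.3
eef_pos: [0.4908, -0.1875, 0.2316]
ee_rot: [[0.977, -0.212, 0.001], [-0.212, -0.977, 0.001], [0.001, -0.001, -1.0]]
contact_force: [-0.1, 0.2, 0.0]
gripper_width: 0.0856
gripper_force: 0.0
```

>>> drive_tool(dp=[[0.41,-0.97,0],[0.41,-0.97,0],[0.41,-0.97,0],[0.41,-0.97,0],[0.41,-0.97,0],[0.41,-0.97,0],[0.41,-0.97,0],[0.41,-0.97,0]], spin=[0,0,0,0,0,0,0,0], gripper=[1,1,1,1,1,1,1,1])

```text
time_s: 4.1
eef_pos: [0.6415, 0.0192, 0.2307]
ee_rot: [[0.975, -0.223, -0.002], [-0.223, -0.975, -0.003], [-0.001, 0.003, -1.0]]
contact_force: [1.1, -1.0, -0.6]
gripper_width: 0.0855
gripper_force: 0.0
```

```bash
python3 -c "
from h import *
go([.645,.032,.113],-12.6)"
```

```text
t 4.1 eef [0.6415 0.0192 0.2307] yaw -12.87 dp [ 0.0029 -0.0544  0.4706] spin -0.0015
```

>>> drive_tool(dp=[[0.004,-0.038,0],[0.004,-0.038,0.1],[0.004,-0.038,0.2],[0.004,-0.038,0.3],[0.004,-0.038,0.4],[0.004,-0.038,0.465],[0.004,-0.038,0.465]], spin=[0,0,0,0,0,0,0], gripper=[1,1,1,1,1,1,1])

```text
time_s: 4.8
eef_pos: [0.6425, 0.0303, 0.1121]
ee_rot: [[0.975, -0.221, -0.006], [-0.221, -0.975, -0.001], [-0.006, 0.003, -1.0]]
contact_force: [-0.6, -0.5, -0.3]
gripper_width: 0.0854
gripper_force: 0.0
```

```bash
python3 - <<'E'
from h import *
go([.645,.032,.113],-12.6)
s=camera('scene');t=camera('top')
a=cv2.resize(t['color'][125:185,195:275],None,fx=5,fy=5,interpolation=cv2.INTER_CUBIC)
b=cv2.resize(s['color'][180:240,225:305],None,fx=5,fy=5,interpolation=cv2.INTER_CUBIC)
save('g1',np.hstack([a,b]))
E
```

```text
t 4.8 eef [0.6425 0.0303 0.1121] yaw -12.77 dp [ 0.0081 -0.0088 -0.0038] spin -0.001
```

View pics/g1.png

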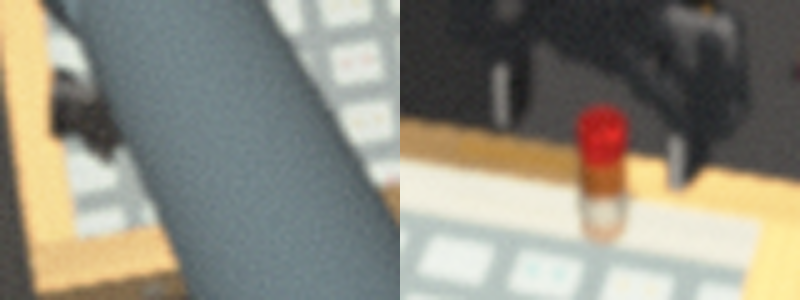

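The right half shows the red vial at (602,150) in the crop. The fingertips' midpoint is at about (589,155), so the vial is off by a few mm. The arm hides it in the top view. I'll quantify the offset.

```bash
python3 - <<'E'
from h import *
s=camera('scene');P=np.array([.6425,.0303,.125])
f=lambda q:(proj(s,q)-[225,180])*5
R=np.array(observe()['ee_rot'])
for w in(-.0425,0,.0425): print(w,f(P+R[:,1]*w))
print('J px per mm x,y,z',[(f(P+np.eye(3)[i]*.001)-f(P)).round(2) for i in range(3)])
for z in(.074,.144):print('vial',z,f([.645,.032,z]))
E
```

```text
-0.0425 [276.30987594 176.97695269]
0 [197.76390146 146.63561257]
0.0425 [121.5046774  117.18718053]
J px per mm x,y,z [array([-0.62,  1.37]), array([2.01, 0.41]), array([-0.01, -1.54])]
vial 0.074 [200.31048127 227.24935052]
vial 0.144 [199.36159135 121.14126652]
```

>>> drive_tool(dp=[[0.006,-0.01,0],[0.006,-0.01,0],[0.006,-0.01,0],[0.006,-0.01,0],[0.006,-0.01,0],[0.006,-0.01,0],[0.006,-0.01,0],[0.006,-0.01,0],[0.006,-0.01,0],[0.006,-0.01,0]], spin=[0,0,0,0,0,0,0,0,0,0], gripper=[1,1,-1,-1,-1,-1,-1,-1,-1,-1])

```text
time_s: 5.95
eef_pos: [0.6473, 0.0343, 0.1151]
ee_rot: [[0.976, -0.219, 0.0], [-0.219, -0.976, -0.0], [0.0, 0.0, -1.0]]
contact_force: [-0.6, 0.1, 1.3]
gripper_width: 0.0225
gripper_force: 58.7
```

>>> drive_tool(dp=[[0,0,-0.1],[0,0,-0.2],[0,0,-0.3],[-0.44,-0.52,-0.3],[-0.44,-0.52,-0.3],[-0.44,-0.52,-0.3],[-0.44,-0.52,-0.3],[-0.44,-0.52,-0.3]], spin=[0,0,0,0,0,0,0,0], gripper=[-1,-1,-1,-1,-1,-1,-1,-1])

```text
time_s: 6.75
eef_pos: [0.5651, 0.1917, 0.1902]
ee_rot: [[0.978, -0.209, -0.001], [-0.209, -0.978, 0.003], [-0.002, -0.002, -1.0]]
contact_force: [0.5, 0.0, 0.4]
gripper_width: 0.0221
gripper_force: 58.7
```

>>> drive_tool(dp=[[-0.44,-0.51,0],[-0.44,-0.51,0],[-0.44,-0.51,0],[-0.44,-0.51,0],[-0.44,-0.51,0],[-0.44,-0.51,0.12],[-0.44,-0.51,0.16],[-0.44,-0.51,0.16],[-0.44,-0.51,0.16],[-0.44,-0.51,0.16]], spin=[0,0,0,0,0,0,0,0,0,0], gripper=[-1,-1,-1,-1,-1,-1,-1,-1,-1,-1])

```text
time_s: 7.75
eef_pos: [0.4902, 0.3336, 0.1511]
ee_rot: [[0.975, -0.22, 0.002], [-0.22, -0.975, 0.001], [0.001, -0.001, -1.0]]
contact_force: [-0.4, 0.4, -0.3]
gripper_width: 0.0223
gripper_force: 58.8
```

```bash
python3 - <<'E'
from h import *
o=observe();print(o['gripper_width'],o['gripper_force']);go([.4906,.334,.146],-12.6)
s=camera('scene');t=camera('top')
a=cv2.resize(t['color'][180:250,105:185],None,fx=5,fy=5,interpolation=cv2.INTER_CUBIC)
b=cv2.resize(s['color'][190:260,355:435],None,fx=5,fy=5,interpolation=cv2.INTER_CUBIC)
save('r1',np.hstack([a,b]))
P=np.array(o['eef_pos'])
for z in(-.0411,.0289):q=P+[0,0,z];print((proj(t,q)-[105,180])*5,(proj(s,q)-[355,190])*5)
E
```

```text
0.02225972130706517 58.8124510331545
t 7.75 eef [0.4902 0.3336 0.1511] yaw -12.74 dp [ 0.0011 -0.0019  0.0205] spin -0.0008
[159.69801898 192.14250317] [229.01353134  39.34324152]
[119.88723896 172.02312408] [255.20798407 -71.58528993]
```

View pics/r1.png

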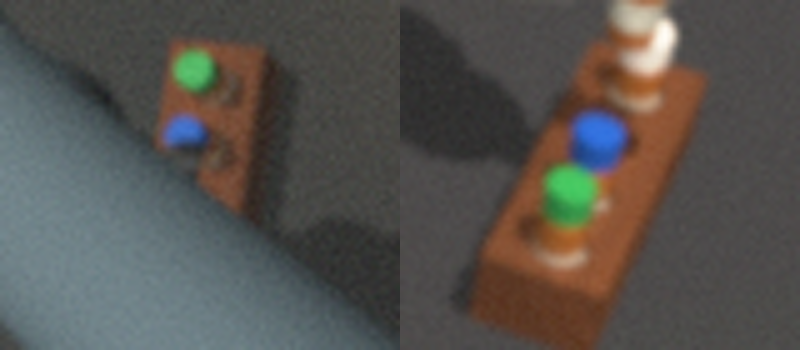

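The scene crop shows the held vial's foot at about (627,50), above the rack next to white (655,45), with blue at (598,140) and green at (570,195). The arm hides the top view. I'll refine the rack pose by fitting projected cap cylinders to the first pictures.

```bash
python3 - <<'E'
from h import *
from scipy.optimize import least_squares
cs={'s':camera('scene'),'t':camera('top')}
im={n:cv2.cvtColor(cv2.imread(f'pics/{n}0.png'),cv2.COLOR_BGR2HSV) for n in'st'}
def cen(n,lo,hi,box):
    m=cv2.inRange(im[n],lo,hi);z=np.zeros_like(m);x0,y0,x1,y1=box;z[y0:y1,x0:x1]=m[y0:y1,x0:x1]
    k,l,st,ce=cv2.connectedComponentsWithStats(z);i=1+np.argmax(st[1:,4]);return ce[i],st[i,4]
W=((0,0,140),(180,75,255));B=((105,100,60),(130,255,255));G=((45,100,60),(85,255,255))
obs=[(n,x,*cen(n,*c,bx)) for n,x,c,bx in(('t',-.063,W,(128,225,150,245)),('t',.021,B,(130,198,155,216)),('t',.063,G,(135,185,155,205)),
 ('s',-.063,W,(395,190,415,208)),('s',.021,B,(385,208,405,227)),('s',.063,G,(380,220,398,238)))]
a=np.linspace(0,2*np.pi,40)
def sil(n,p,z0=.066,z1=.085):
    pts=[proj(cs[n],[p[0]+.012*np.cos(t),p[1]+.012*np.sin(t),z]) for z in(z0,z1) for t in a]
    h=cv2.convexHull((np.array(pts)*1).astype(np.float32));m=cv2.moments(h);return np.array([m['m10'],m['m01']])/m['m00'],m['m00']
def pos(v,x):return v[0]+x*np.cos(v[2]),v[1]+x*np.sin(v[2])
f=lambda v,ns='st':np.concatenate([sil(n,pos(v,x))[0]-c for n,x,c,A in obs if n in ns])
for ns in('t','s','st'):
    r=least_squares(f,[.513,.33,-.22],args=(ns,),diff_step=1e-4,x_scale=[.01,.01,.05]);v=r.x
    print(ns,v.round(4),np.degrees(v[2]).round(2),'hole',np.round(pos(v,-.021),4),'rms px',np.sqrt(np.mean(r.fun**2)).round(2))
print(r.fun.reshape(-1,2).round(2).tolist());print([(n,c.round(1).tolist(),int(A),round(sil(n,pos(v,x))[1])) for n,x,c,A in obs])
E
```

```text
t [ 0.5115  0.3324 -0.2152] -12.33 hole [0.491  0.3369] rms px 0.13
s [ 0.5079  0.3311 -0.2021] -11.58 hole [0.4873 0.3353] rms px 0.18
st [ 0.5099  0.3315 -0.2075] -11.89 hole [0.4894 0.3358] rms px 0.44
[[0.52, 0.61], [0.09, 0.25], [0.27, 0.53], [0.28, 0.77], [-0.23, 0.39], [0.16, 0.57]]
[('t', [137.2, 233.5], 72, 64), ('t', [141.8, 207.0], 46, 62), ('t', [143.7, 193.7], 54, 61), ('s', [404.1, 197.6], 118, 103), ('s', [394.3, 217.9], 90, 112), ('s', [388.3, 228.4], 102, 117)]
```

```bash
python3 - <<'E'
from h import *
from scipy.optimize import least_squares
cs={'s':camera('scene'),'t':camera('top')}
a=np.linspace(0,2*np.pi,40)
def sil(n,p,z0,z1):
    pts=[proj(cs[n],[p[0]+.012*np.cos(t),p[1]+.012*np.sin(t),z]) for z in(z0,z1) for t in a]
    m=cv2.moments(cv2.convexHull(np.array(pts,np.float32)));return np.array([m['m10'],m['m01']])/m['m00']
rk=[('t',-.063,[137.2,233.5]),('t',.021,[141.8,207.0]),('t',.063,[143.7,193.7]),('s',-.063,[404.1,197.6]),('s',.021,[394.3,217.9]),('s',.063,[388.3,228.4])]
pos=lambda v,x:(v[0]+x*np.cos(v[2]),v[1]+x*np.sin(v[2]))
for h in(0,.5):
    for ns in('t','s','st'):
        r=least_squares(lambda v:np.concatenate([sil(n,pos(v,x),.066,.085)-np.array(c)-h for n,x,c in rk if n in ns]),[.513,.33,-.22],diff_step=1e-4,x_scale=[.01,.01,.05])
        q=least_squares(lambda v:np.concatenate([sil(n,v,.125,.144)-np.array(c)-h for n,c in(('t',[230.29,154.98]),('s',[265.15,206.08])) if n in ns]),[.645,.032],diff_step=1e-4)
        print(h,ns,'hole',np.round(pos(r.x,-.021),4),np.degrees(r.x[2]).round(1),np.sqrt(np.mean(r.fun**2)).round(2),'vial',q.x.round(4),q.fun.round(2))
E
```

```text
0 t hole [0.491  0.3368] -12.3 0.12 vial [0.6448 0.0321] [0. 0.]
0 s hole [0.4872 0.3352] -11.6 0.2 vial [0.6411 0.0314] [ 0. -0.]
0 st hole [0.4893 0.3358] -11.9 0.45 vial [0.6431 0.0319] [ 0.14  0.53 -0.06  0.59]
0.5 t hole [0.4892 0.3353] -12.4 0.12 vial [0.643  0.0308] [0. 0.]
0.5 s hole [0.4886 0.3366] -11.6 0.19 vial [0.6424 0.0331] [-0. -0.]
0.5 st hole [0.489  0.3361] -11.9 0.28 vial [0.6426 0.0322] [-0.44  0.19 -0.37 -0.01]
```

>>> drive_tool(dp=[[0.009,-0.0085,0],[0.009,-0.0085,0.08],[0.009,-0.0085,0.16],[0.009,-0.0085,0.24],[0.009,-0.0085,0.25],[0.009,-0.0085,0.26],[0.009,-0.0085,0.27],[0.009,-0.0085,0.28],[0.009,-0.0085,0.28]], spin=[0,0,0,0,0,0,0,0,0], gripper=[-1,-1,-1,-1,-1,-1,-1,-1,-1])

```text
time_s: 8.95
eef_pos: [0.4919, 0.3356, 0.0805]
ee_rot: [[0.976, -0.219, 0.001], [-0.219, -0.976, 0.0], [0.001, -0.001, -1.0]]
contact_force: [0.2, -0.5, -0.6]
gripper_width: 0.022
gripper_force: 58.8
```

>>> drive_tool(dp=[[0,0,0.015],[0,0,0.03],[0,0,0.045],[0,0,0.06],[0,0,0.075],[0,0,0.085],[0,0,0.092],[0,0,0.095],[0,0,0.095]], spin=[0,0,0,0,0,0,0,0,0], gripper=[-1,-1,-1,-1,-1,-1,-1,-1,-1])

```text
time_s: 9.85
eef_pos: [0.4916, 0.3355, 0.0563]
ee_rot: [[0.976, -0.219, 0.0], [-0.219, -0.976, 0.0], [0.0, -0.0, -1.0]]
contact_force: [-0.6, -0.8, -0.4]
gripper_width: 0.0223
gripper_force: 58.8
```

>>> drive_tool(dp=[[0,0,0],[0,0,0],[0,0,0],[0,0,0],[0,0,0],[0,0,0],[0,0,-0.1],[0,0,-0.25],[0,0,-0.4],[0,0,-0.55],[0,0,-0.6],[0,0,-0.6]], spin=[0,0,0,0,0,0,0,0,0,0,0,0], gripper=[1,1,1,1,1,1,1,1,1,1,1,1])

```text
time_s: 11.05
eef_pos: [0.4931, 0.3367, 0.2091]
ee_rot: [[0.976, -0.219, 0.005], [-0.219, -0.976, 0.003], [0.004, -0.004, -1.0]]
contact_force: [0.1, -0.1, 0.0]
gripper_width: 0.0852
gripper_force: 0.0
```

```bash
python3 - <<'E'
from h import *
s=camera('scene')
a=cv2.resize(s['color'][180:260,355:435],None,fx=7,fy=7,interpolation=cv2.INTER_CUBIC);save('r2',a)
go([.434,-.3285,.15],-21.4)
E
```

```text
t 11.1 eef [0.4918 0.3356 0.2066] yaw -12.65 dp [0.3559 2.6426 0.225 ] spin 0.0486
```

View pics/r2.png

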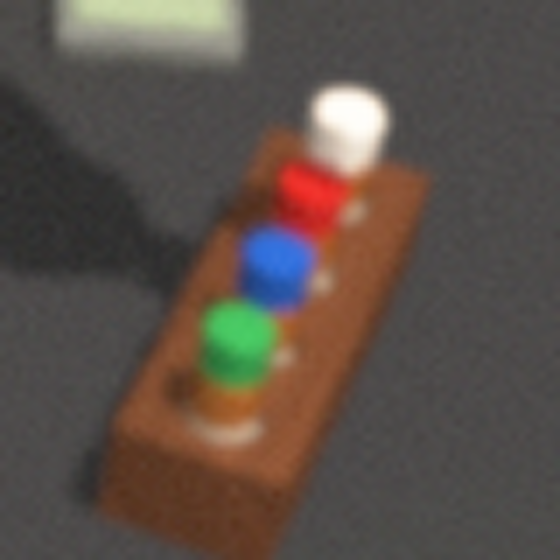

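In the crop, red (311,198) lies exactly on the line of caps (expected 312,197) and is as deep as its neighbours, so it is seated and upright. Next I go to the wedge.

>>> drive_tool(dp=[[0.122,0.882,0],[0.122,0.882,0],[0.122,0.882,0],[0.122,0.882,0],[0.122,0.882,0],[0.122,0.882,0]], spin=[0,0,0,0,0,0], gripper=[1,1,1,1,1,1])

```text
time_s: 11.7
eef_pos: [0.4711, 0.1073, 0.2032]
ee_rot: [[0.974, -0.228, -0.006], [-0.228, -0.974, -0.004], [-0.005, 0.005, -1.0]]
contact_force: [0.2, 0.9, 0.7]
gripper_width: 0.0851
gripper_force: 0.0
```

>>> drive_tool(dp=[[0.122,0.882,0],[0.122,0.882,0],[0.122,0.882,0],[0.122,0.882,0],[0.122,0.882,0],[0.122,0.882,0]], spin=[0,0,0,0,0,0], gripper=[1,1,1,1,1,1])

```text
time_s: 12.3
eef_pos: [0.453, -0.1116, 0.2043]
ee_rot: [[0.974, -0.226, -0.004], [-0.226, -0.974, -0.0], [-0.003, 0.001, -1.0]]
contact_force: [-1.1, 0.0, 0.3]
gripper_width: 0.0853
gripper_force: 0.0
```

>>> drive_tool(dp=[[0.122,0.882,0],[0.122,0.882,0],[0.122,0.882,0],[0.122,0.882,0],[0.122,0.882,0],[0.122,0.882,0],[0.122,0.882,0.2],[0.122,0.882,0.4],[0.122,0.882,0.4],[0.122,0.882,0.4]], spin=[0.048,0.048,0.048,0.048,0.048,0.048,0.048,0.048,0.048,0.048], gripper=[1,1,1,1,1,1,1,1,1,1])

```text
time_s: 13.3
eef_pos: [0.4363, -0.3266, 0.1051]
ee_rot: [[0.933, -0.359, -0.003], [-0.359, -0.933, 0.004], [-0.004, -0.002, -1.0]]
contact_force: [0.1, -1.2, 0.2]
gripper_width: 0.0853
gripper_force: 0.0
```

```bash
python3 - <<'E'
from h import *
go([.4367,-.3296,.002],-21.3)
s=camera('scene');t=camera('top')
save('w1',np.hstack([cv2.resize(c['color'][y-35:y+35,x-40:x+40],None,fx=5,fy=5,interpolation=cv2.INTER_CUBIC) for c,x,y in((t,352,200),(s,163,170))]))
P=np.array([.4367,-.3296,.02])
print((proj(t,P)-[312,165])*5,(proj(s,P)-[123,135])*5)
E
```

```text
t 13.3 eef [ 0.4363 -0.3266  0.1051] yaw -21.07 dp [0.0073 0.0114 0.4123] spin 0.0013
[195.28581709 243.09678808] [237.70045431 159.05299878]
```

View pics/w1.png

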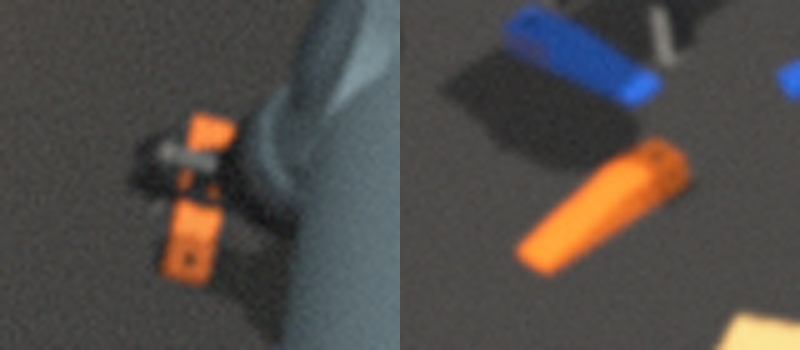

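The left crop shows the fingers straddling the orange wedge, whose thick end is at (190,250). The right crop shows the grip block at (650,158), matching the prediction. Descending to grip.

>>> drive_tool(dp=[[0.007,0.011,0.1],[0.007,0.011,0.2],[0.007,0.011,0.3],[0.007,0.011,0.38],[0.007,0.011,0.41],[0.007,0.011,0.41],[0.007,0.011,0.41],[0.007,0.011,0.41],[0.007,0.011,0.41],[0.007,0.011,0.41],[0.007,0.011,0.41],[0.007,0.011,0.41]], spin=[0,0,0,0,0,0,0,0,0,0,0,0], gripper=[1,1,1,1,1,1,-1,-1,-1,-1,-1,-1])

```text
time_s: 14.6
eef_pos: [0.4377, -0.3336, 0.0049]
ee_rot: [[0.932, -0.363, 0.002], [-0.363, -0.932, -0.001], [0.002, 0.0, -1.0]]
contact_force: [-0.6, 1.0, 5.8]
gripper_width: 0.0249
gripper_force: 58.2
```

>>> drive_tool(dp=[[0,0,-0.1],[0,0,-0.2],[0,0,-0.3],[0,0,-0.4],[-0.075,-0.29,-0.4],[-0.15,-0.58,-0.4],[-0.15,-0.58,-0.4],[-0.15,-0.58,-0.4],[-0.15,-0.58,-0.4],[-0.15,-0.58,-0.4]], spin=[0,0,0,0,0,0,0,0,0,0], gripper=[-1,-1,-1,-1,-1,-1,-1,-1,-1,-1])

```text
time_s: 15.6
eef_pos: [0.4538, -0.1859, 0.1036]
ee_rot: [[0.931, -0.365, -0.001], [-0.365, -0.931, -0.001], [-0.0, 0.001, -1.0]]
contact_force: [1.2, 0.4, 0.0]
gripper_width: 0.0246
gripper_force: 57.7
```

>>> drive_tool(dp=[[-0.07,-0.29,0],[-0.145,-0.59,0],[-0.145,-0.59,0],[-0.145,-0.59,0],[-0.145,-0.59,0],[-0.145,-0.59,0.1],[-0.145,-0.59,0.1],[-0.145,-0.59,0.1],[-0.145,-0.59,0.1]], spin=[-0.04,-0.08,-0.12,-0.136,-0.136,-0.136,-0.136,-0.136,-0.136], gripper=[-1,-1,-1,-1,-1,-1,-1,-1,-1])

```text
time_s: 16.5
eef_pos: [0.4745, -0.0355, 0.0793]
ee_rot: [[0.999, 0.052, 0.001], [0.052, -0.999, -0.0], [0.001, 0.001, -1.0]]
contact_force: [-0.5, 1.2, -1.1]
gripper_width: 0.0246
gripper_force: 57.8
```

```bash
python3 - <<'E'
from h import *
o=observe();print(o['gripper_width'],o['gripper_force'])
go([.4752,-.0341,.0564],3.2)
s=camera('scene');t=camera('top')
save('n1',np.hstack([cv2.resize(c['color'][y-40:y+30,x-40:x+40],None,fx=5,fy=5,interpolation=cv2.INTER_CUBIC) for c,x,y in((t,255,195),(s,246,195))]))
R=np.array(o['ee_rot']);tip=np.array(o['eef_pos'])+R[:,0]*.0876-[0,0,.0049];print('tip',tip)
for P in(tip,[.593,-.0275,.05],[.593,-.0275,.056]):print((proj(t,P)-[215,155])*5,(proj(s,P)-[206,155])*5)
E
```

```text
0.024558603465996937 57.787616348359734
t 16.5 eef [ 0.4745 -0.0355  0.0793] yaw 3.0 dp [ 0.0028 -0.0054  0.0917] spin -0.0011
tip [ 0.56202935 -0.03088934  0.07447334]
[197.71451841 142.81730531] [226.75910925 219.04772814]
[187.34939627 107.00470949] [215.25251952 293.82258035]
[187.127282   104.47718225] [214.92962215 285.33960093]
```

View pics/n1.png

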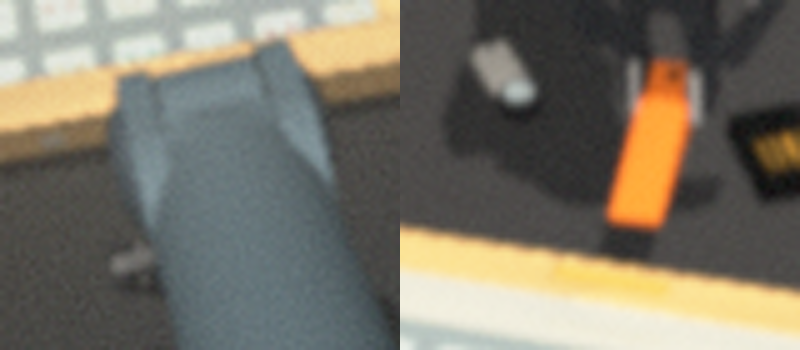

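The scene crop shows the wedge tip at (635,222), in line with the brass-marked notch at about (612,280). I'll lower to slot height and feel my way in.

>>> drive_tool(dp=[[0,0,0.05],[0,0,0.092],[0,0,0.092],[0.04,0,0.092],[0.08,0,0.092],[0.1,0,0.092],[0.12,0,0.092],[0.135,0,0.092],[0.15,0,0.092],[0.15,0,0.092],[0.15,0,0.092]], spin=[0,0,0,0,0,0,0,0,0,0,0], gripper=[-1,-1,-1,-1,-1,-1,-1,-1,-1,-1,-1])

```text
time_s: 17.7
eef_pos: [0.5114, -0.0319, 0.0557]
ee_rot: [[0.998, 0.056, -0.0], [0.056, -0.998, -0.0], [-0.0, 0.0, -1.0]]
contact_force: [0.2, -0.3, -1.1]
gripper_width: 0.0248
gripper_force: 57.8
```

>>> drive_tool(dp=[[0.01,0,0],[0.02,0,0],[0.03,0,0],[0.04,0,0],[0.05,0,0],[0.06,0,0],[0.06,0,0]], spin=[0,0,0,0,0,0,0], gripper=[-1,-1,-1,-1,-1,-1,-1])

```text
time_s: 18.4
eef_pos: [0.5226, -0.0314, 0.0545]
ee_rot: [[0.998, 0.055, -0.009], [0.055, -0.998, -0.001], [-0.009, 0.0, -1.0]]
contact_force: [-6.3, -1.4, 2.0]
gripper_width: 0.0249
gripper_force: 58.2
```

>>> drive_tool(dp=[[0.01,0,0],[0.02,0,0],[0.03,0,0],[0.04,0,0],[0.05,0,0],[0.05,0,0],[0.05,0,0]], spin=[0,0,0,0,0,0,0], gripper=[-1,-1,-1,-1,-1,-1,-1])

```text
time_s: 19.1
eef_pos: [0.5351, -0.0309, 0.0546]
ee_rot: [[0.998, 0.055, -0.009], [0.055, -0.998, -0.001], [-0.009, 0.0, -1.0]]
contact_force: [-6.1, -0.5, 2.9]
gripper_width: 0.0245
gripper_force: 58.2
```

```bash
python3 - <<'E'
from h import *
go([.5226,-.0314,.0545])
s=camera('scene')
b=cv2.imread('pics/s0.png')[...,::-1]
f=lambda im:cv2.resize(im[185:325,140:320],None,fx=2.2,fy=2.2,interpolation=cv2.INTER_CUBIC)
save('l1',np.hstack([f(b),f(s['color'])]))
E
```

```text
t 19.1 eef [ 0.5351 -0.0309  0.0546] yaw 3.16 dp [-0.05   -0.0006  0.001 ] spin 0
```

View pics/l1.png

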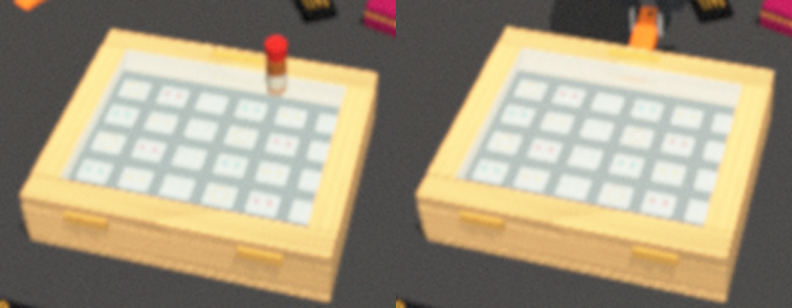

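The right view shows the wedge under the front edge and the lid slightly raised. I'll measure the lift from the shift of the lid's front edge between the two pictures.

```bash
cat >> h.py <<'E'
def lift():
    s=camera('scene');b=cv2.cvtColor(cv2.imread('pics/s0.png'),cv2.COLOR_BGR2GRAY).astype(np.float32);n=cv2.cvtColor(s['color'],cv2.COLOR_RGB2GRAY).astype(np.float32)
    c=np.radians(3.2);X=np.array([np.cos(c),np.sin(c),0]);Y=np.array([-np.sin(c),np.cos(c),0]);E=np.array([.593,-.0275,.074]);r=[]
    for y in(-.1,-.085,-.07,-.055,.1,.115,.13):
        p=E+Y*y;q=proj(s,p);u=proj(s,p+X*.03)-q;u/=np.linalg.norm(u);z=(proj(s,p+[0,0,.004])-proj(s,p))/4
        d=np.arange(-7,5,.1);e=[]
        for im in(b,n):
            L=sum(cv2.remap(im,(q[0]+u[0]*d+k).astype(np.float32)[None],(q[1]+u[1]*d+k*.19).astype(np.float32)[None],cv2.INTER_LINEAR)[0] for k in(-1,0,1))
            g=np.gradient(cv2.GaussianBlur(L[None],(0,0),5)[0]);w=np.clip(g,0,None);w[w<.5*w.max()]=0;e.append((w*d).sum()/w.sum())
        # edge also moves along the edge direction; shift normal to the edge
        t=proj(s,p+Y*.02)-q;t/=np.linalg.norm(t);nn=np.array([-t[1],t[0]]);r.append((e[1]-e[0])*(u@nn)/(z@nn))
    print('lift mm',np.round(r,1),'median',np.median(r).round(1))
E
python3 -c "
from h import *
lift();go([.5351,-.0309,.0546])"
```

```text
lift mm [3.8 3.7 3.7 3.9 3.5 3.5 3.4] median 3.7
t 19.2 eef [ 0.5351 -0.0308  0.0547] yaw 3.16 dp [0.0001 0.0002 0.0002] spin 0
```

>>> drive_tool(dp=[[0.01,0,0],[0.02,0,0],[0.03,0,0],[0.04,0,0],[0.05,0,0],[0.055,0,0],[0.055,0,0],[0.055,0,0],[0.055,0,0],[0.055,0,0]], spin=[0,0,0,0,0,0,0,0,0,0], gripper=[-1,-1,-1,-1,-1,-1,-1,-1,-1,-1])

```text
time_s: 20.2
eef_pos: [0.5486, -0.0301, 0.0547]
ee_rot: [[0.998, 0.055, -0.009], [0.055, -0.998, -0.001], [-0.009, 0.0, -1.0]]
contact_force: [-6.9, -0.9, 3.9]
gripper_width: 0.0246
gripper_force: 58.3
```

```bash
python3 -c "
from h import *
lift();go([.5351,-.0309,.0546])
s=camera('scene');save('f',np.vstack([cv2.resize(s['color'][180:240,355:435],None,fx=4,fy=4),cv2.resize(s['color'][175:235,210:290],None,fx=4,fy=4)]))"
```

```text
lift mm [6.7 6.4 6.5 6.6 6.5 6.9 6.7] median 6.6
t 20.25 eef [ 0.5486 -0.0301  0.0547] yaw 3.15 dp [-0.0542  0.0001  0.001 ] spin 0
```

View pics/f.png

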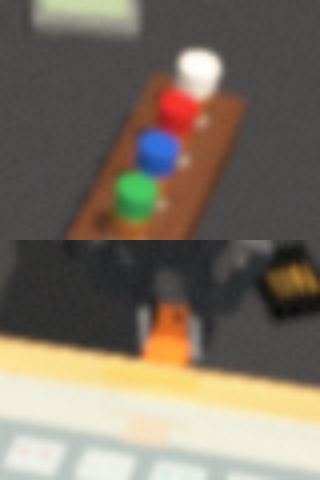

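The red vial sits in line with its neighbours at (180,110). The wedge is held and centred on the notch at (168,345), and the lift is about 6.6 mm. Handing in.

```bash
python3 -c "
from station import *
print(hand_in())"
```

```text
the job is handed in; nothing more can be done
None
```

The job is handed in: the red-capped vial is back in the free hole and released, and the wedge, still gripped, holds the lid's front edge up by about 6.6 mm as measured in the camera image; the hand-in returned no verdict.

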